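Close the paper-clip dispenser

ROBOT

A 6-joint arm with a two-finger parallel gripper is mounted at the origin on the work surface. World frame = base frame: x ahead of the robot, y to its left, z up, the work surface at z = 0. Lengths are in mm, angles in rad, forces in N, time in s.
With the tool pointing down it reaches from about 350 to 975 mm from the base axis. Payload 7.1 kg.
Tool frame: the origin (TCP) lies at the very end of the fingers, on their centre line; the grasp point (between the pads) lies 19 mm behind it; z points along the fingers, x is the direction in which the jaws open and shut, and the axes are right-handed (so a half turn about z gives the same grasp; the last joint's range is limited). The gripper opens to 88 mm and grips with 3 to 60 N. Pads are 20 mm wide; open, the fingers measure 115 mm over their backs; the gripper's body (75 mm by 178 mm) begins 61 mm behind the grasp point.
Start: joints at [1.298, 0.423, 1.63, -0, 1.089, -0.019], TCP at [156.896, 604.97, 222.675] pointing down, gripper open.
Joint ranges: [-3, 3], [-0.9, 2.11], [0.09, 2.58], [-1.31, 4.45], [0.11, 2.69], [-2.54, 2.54]. Speed limits (rad/s): [2.39, 2.39, 3.01, 3.14, 3.14, 3.14].

INTERFACE

Orientations are given as a rotation vector (axis times angle).
In Python, from workcell import * gives the robot as it stands.
- The arm moves only by the tool arm_command, never from a script. Its argument "increments" is a list of rows, each a list of 2 entries, a list of its own where there are three numbers: the shift along the tool's x, y, z in cm, then the turn about the tool's z in degrees. In form: [[[dx, dy, dz], turn], ...]. A call has 1 to 20 rows; each row shifts and turns the pose as measured when the row begins, along the tool's axes as they then stand; what a row does not reach is not made up. A row lasts 1/10 s, in which the tool goes at most 50 mm and 8.59 degrees, less where a joint would pass 70% of its speed; a pose out of reach is approached as far as the arm can. A call is refused whole if a number of a shift passes 5 or a number of a turn 8.59, either way. A call with a gripper value outside its range is refused whole. "gripper" is the opening, from 0 (shut) to 1 (fully open), set as the call begins (left out, the last holds). The fingers move at their own pace and stop on an object; the grip force is fixed at half the most. Time passes only in rows, so rows that do not move let the fingers close. It gives the time, the measured TCP pose, the force and the opening at its end, in the units of the state.
- get_obs(): the state, without advancing time (a new reading comes with each control period).
- get_image(name): name is "scene" or "top" or "wrist"; returns the picture (384x512x3 uint8, red, green, blue); there is no depth.
- camera_params(name): a dict with "K" (3x3 intrinsics, pixels), "k1" (the pictures are not rectified: a ray, as slopes to the right and down, at radius r is drawn at 1 + k1 r^2 times it, then the intrinsics apply), "rvec" (rotation vector, rad) and "tvec" (3), from world to camera coordinates, as OpenCV has them; the wrist camera has in their place "T_tool_cam" (4x4, takes a point from camera to tool coordinates, whose origin is the TCP and whose axes are the tool frame's). Camera axes: x right, y down, z forward; pixel columns grow to the right and rows downward; lengths in mm; the calibration is good to about 2 mm. A picture is of the moment at which its call begins: read the wrist's pose just before it. camera_params takes no time and is no camera call.
- close_job(): hands the job in, once; it reports no verdict.
The state is a dict: "t": time; "qpos": joint angles; "qvel": joint speeds; "joint_torque": joint torques, N m; "ee_pos": TCP position; "orientation": TCP orientation; "ft_force": force on the tool from outside, world axes, zero at the start; "moment": the same for the moment, N m; "width": finger opening in mm.
Only numpy, scipy, OpenCV 4.12 (cv2) and the standard library are available. Lean on these libraries where they do the work, as an engineer would, in place of code of your own. Each camera call takes 0.05 s, during which the arm holds its last target.

TASK

Close the paper-clip dispenser on the counter: pick up its yellow top, nest its tapered plug fully in the white collar of the blue bowl so that the shoulder lies flat on the collar, then press top and collar down together until they come up against the hard stop hidden inside. The stiff collar slides under about 7 N, and nobody can see how deep the stop lies, so feel for it: once it stops moving, hold it down for about half a second with 14 to 20 N, and never load the dispenser with more than 25 N. Then let go; do not push the empty collar down, and leave the other things on the counter where they are.

Things in the scene. Friction and masses are not known exactly. Their poses are not given: they have to be found in the camera images.
- top_centre (a point): The loose yellow dispenser top (0.15 to 0.27 kg), point on its axis half-way up, 40 mm above its foot; z along its axis, upward. It is round, 80 mm tall, and starts standing upright on the counter on its small end. Grip it by its plain round knob, 40 mm across, which runs from 34 to 80 mm above the foot and has a flat top with a dark steel dot.
- top_shoulder (a point): The same yellow top: centre of the underside of its shoulder disc, 28 mm above its foot. The disc is 82 mm across and 6 mm thick; this face comes to rest on the collar's top face. Below it is the tapered plug, 27.5 mm tall, 45 mm across at the foot and 65 mm at its upper end. z along the axis, upward.
- collar_face (a point): Centre of the top face (mouth) of the white collar in the bowl; z up. The collar is a flat ring 101 mm across and 4 mm thick with a tapered socket below: 67 mm across at this face, 47 mm across 27.5 mm below it, with a thin grey floor, so the nested plug has 1 mm to spare all round. It starts 23 to 24 mm above the bowl rim.
- bowl_rim (a point): Centre of the rim (108 mm across) of the fixed blue bowl, 63 to 75 mm above the counter; z up. The collar slides straight down in the bowl against about 7 N of friction (plus 30 N per m/s) and stays where it is left. The stop, unseen, halts the nested top rigidly after 4 to 17 mm of travel, a different depth each time: collar face then 7 to 19 mm above this point.
- bowl: The same blue bowl with its collar and hidden stop: origin at the centre of the bowl's underside (62 mm below the rim), z up; up to 124 mm across, on a black foot.
- stapler: Red and black stapler, 130 x 34 x 45 mm, long in its x; origin under its centre. Leave alone.
- glue: White glue stick with orange cap, standing, 29 mm across, 88 mm tall; origin at the centre of its underside. Leave alone.
- pen_cup: Empty green cup, 76 mm across the rim, 95 mm tall; origin at the centre of its underside. Leave alone.
- notes: Block of notes, 76 x 76 x 36 mm, blue upper part, yellow lower part; origin under its centre. Leave alone.
- eraser: White and blue eraser, 44 x 18 x 12 mm; origin under its centre. Leave alone.
- top: The same yellow top: origin at the centre of its foot (underside), z along its axis, upward.
There are look-alikes about, which are no part of the job. Leave any orange or purple look-alike of the top alone.

How it is judged:
By the outcome, as a careful person would: the job done as asked, in the order asked, and still so for the second after the job is handed in, with the robot touching nothing.
It also fails if it takes over 66 s, if anything falls off the work surface, if the arm or the gripper's body presses on something with over 40 N, if the wrist force passes 120 N, or if a joint passes its speed limit or range.

## Working session

There is one attempt and no reset: what is moved stays moved. The work goes in short steps, Python scripts to look and compute and a tool call to move; the robot and the scene stay as the last step left them, time stands still between calls to the robot, and variables do not carry over. Pictures are saved under pics/ and viewed, and the job is handed in when it is done.

Besides the shell and the picture viewer there is one more tool, called after "Call:" as name([rows], argument=value, ...), one row to a line, values as JSON. arm_command: Moves the arm, as the interface text tells. Its arguments: {"type":"object","properties":{"increments":{"type":"array","items":{"type":"array"}},"gripper":{"type":"number"}},"required":["increments"]}

```bash
ls; mkdir -p pics; python3 - <<'E'
from workcell import *
import cv2
print(get_obs())
for n in ["scene","top","wrist"]:
    im=get_image(n); cv2.imwrite(f"pics/{n}0.png",im[:,:,::-1]); print(n,camera_params(n))
E
```

```text
pics
{'t': 0.0, 'qpos': array([ 1.29797848e+00,  4.23836982e-01,  1.63071101e+00,  1.61097770e-05,
        1.08863309e+00, -1.90161702e-02]), 'qvel': array([ 0.00204555,  0.00023896,  0.00039591, -0.00144927,  0.00086646,
        0.00070485]), 'joint_torque': array([-8.86031285e-04, -5.44622183e+01, -2.73661065e+01,  6.41873502e-02,
        2.31444708e-02, -1.51572394e-04]), 'ee_pos': array([156.75227259, 604.42240298, 221.89587365]), 'orientation': array([ 2.48399138e+00,  1.92184907e+00, -2.01485497e-03]), 'ft_force': array([-0.59519398, -0.0715693 , -0.68437776]), 'moment': array([ 0.05165939, -0.02691262, -0.00536686]), 'width': 87.62546276362043}
scene {'K': array([[408.99063824,   0.        , 254.67557575],
       [  0.        , 408.99063824, 192.56360543],
       [  0.        ,   0.        ,   1.        ]]), 'k1': -5.980787761361009e-06, 'rvec': array([ 0.87008316,  2.6816738 , -0.84515925]), 'tvec': array([ 433.23884851, -228.22340497, 1243.55744083])}
top {'K': array([[444.31495913,   0.        , 249.18011524],
       [  0.        , 444.31495913, 191.71291563],
       [  0.        ,   0.        ,   1.        ]]), 'k1': -0.13801315959704633, 'rvec': array([ 2.1785781 , -2.15643531,  0.10026625]), 'tvec': array([-9.08501309e-02,  5.54412638e+02,  1.38763953e+03])}
wrist {'K': array([[294.09191567,   0.        , 256.75861463],
       [  0.        , 294.09191567, 187.16587263],
       [  0.        ,   0.        ,   1.        ]]), 'k1': -0.0525825814334606, 'T_tool_cam': array([[ 9.99999651e-01, -7.87981408e-04, -2.78844401e-04,
         4.49932106e-03],
       [ 8.32633725e-04,  9.68372060e-01,  2.49509238e-01,
        -6.68062348e+01],
       [ 7.34164862e-05, -2.49509383e-01,  9.68372378e-01,
        -1.62827226e+02],
       [ 0.00000000e+00,  0.00000000e+00,  0.00000000e+00,
         1.00000000e+00]])}
```

View pics/scene0.png

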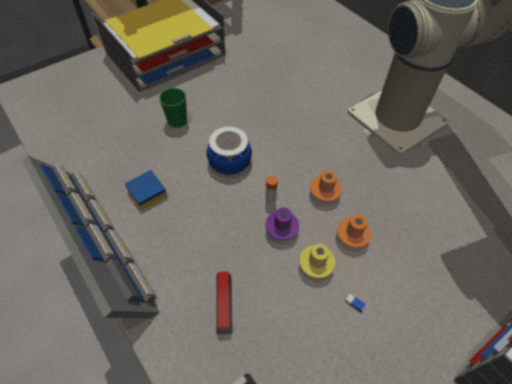

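View pics/top0.png

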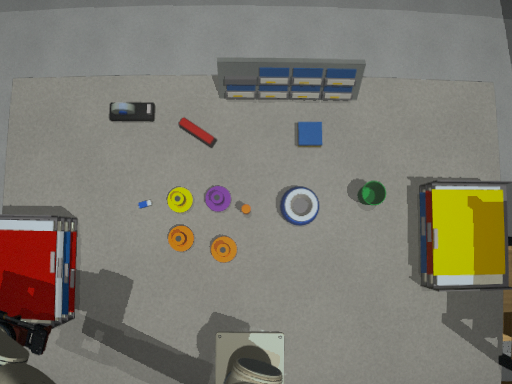

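View pics/wrist0.png

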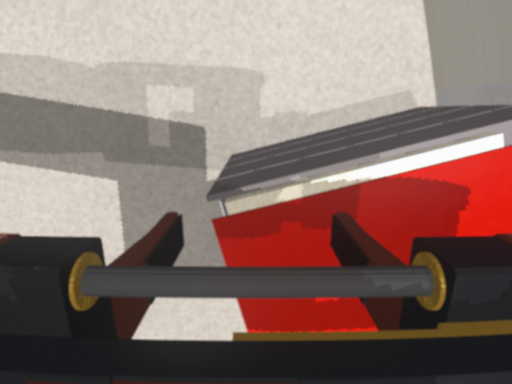

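The scene shows the yellow top at about (317,262) and the bowl at (229,150). The top view has them at (180,199) and (300,205). There is a purple look-alike at (217,198), and orange ones below. Next I'll enlarge both for measurement.

```bash
cat > h.py <<'E'
import numpy as np, cv2
from workcell import *
from scipy.spatial.transform import Rotation as R
def cam(name,obs=None):
    c=camera_params(name)
    if name=="wrist":
        T=np.eye(4);T[:3,:3]=R.from_rotvec(obs["orientation"]).as_matrix();T[:3,3]=obs["ee_pos"]
        W=np.linalg.inv(T@c["T_tool_cam"]); return c["K"],c["k1"],W[:3,:3],W[:3,3]
    return c["K"],c["k1"],R.from_rotvec(c["rvec"]).as_matrix(),np.array(c["tvec"])
def proj(P,name,obs=None):
    K,k,Rm,t=cam(name,obs); P=np.atleast_2d(P)
    p,_=cv2.projectPoints(P.astype(float),cv2.Rodrigues(Rm)[0],t,K,np.array([k,0,0,0,0.])); return p[:,0]
def ray(px,name,obs=None):
    K,k,Rm,t=cam(name,obs)
    u=cv2.undistortPoints(np.array([[px]],float),K,np.array([k,0,0,0,0.]))[0,0]
    d=Rm.T@np.array([u[0],u[1],1]); return -Rm.T@t, d/np.linalg.norm(d)
def atz(px,z,name,obs=None):
    o,d=ray(px,name,obs); return o+d*(z-o[2])/d[2]
E
python3 - <<'E'
from h import *
print(proj([[157,605,222],[157,605,0]],"top"))
for n,px in [("top",(180,199)),("scene",(317,262))]:
    print(n,atz(px,50,n))
for n,px in [("top",(300,205)),("scene",(229,140))]:
    print(n,atz(px,92,n))
im=cv2.imread("pics/top0.png"); 
a=cv2.resize(im[170:270,125:275],None,fx=5,fy=5,interpolation=cv2.INTER_CUBIC);cv2.imwrite("pics/t1.png",a)
b=cv2.resize(im[175:235,270:330],None,fx=10,fy=10,interpolation=cv2.INTER_CUBIC);cv2.imwrite("pics/t2.png",b)
im=cv2.imread("pics/scene0.png")
a=cv2.resize(im[235:285,290:345],None,fx=10,fy=10,interpolation=cv2.INTER_CUBIC);cv2.imwrite("pics/s1.png",a)
b=cv2.resize(im[120:180,200:260],None,fx=10,fy=10,interpolation=cv2.INTER_CUBIC);cv2.imwrite("pics/s2.png",b)
E
```

```text
[[ 33.88429488 323.53779706]
 [ 65.56300605 311.06777011]]
top [526.98111908 222.56363208  50.        ]
scene [536.8652068  233.98636277  50.        ]
top [ 509.00193138 -149.477948     92.        ]
scene [ 511.5251503  -148.82145299   92.        ]
```

```bash
cat >> h.py <<'E'
def delta(target,obs):
    M=R.from_rotvec(obs["orientation"]).as_matrix(); return M.T@(np.array(target)-obs["ee_pos"])/10
E
python3 - <<'E'
from h import *
o=get_obs(); print(o["t"],R.from_rotvec(o["orientation"]).as_matrix().round(3)); print(delta([530,225,320],o), delta([480,225,280],o))
E
```

```text
0.15 [[ 0.251  0.968 -0.   ]
 [ 0.968 -0.251 -0.001]
 [-0.001 -0.    -1.   ]]
[-27.38416721  45.6552106   -9.76042547] [-28.63457784  40.81539983  -5.75883766]
```

View pics/t1.png

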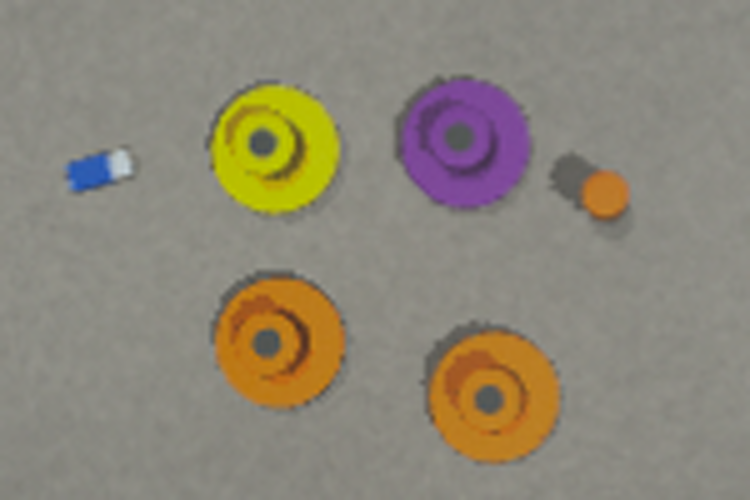

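View pics/s2.png

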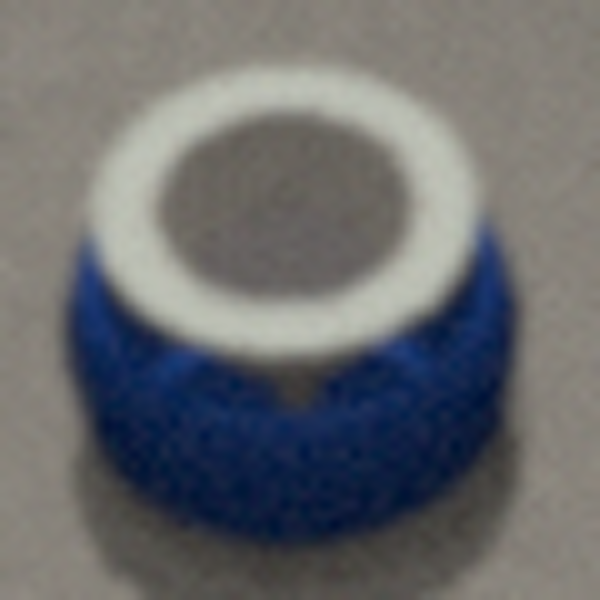

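View pics/s1.png

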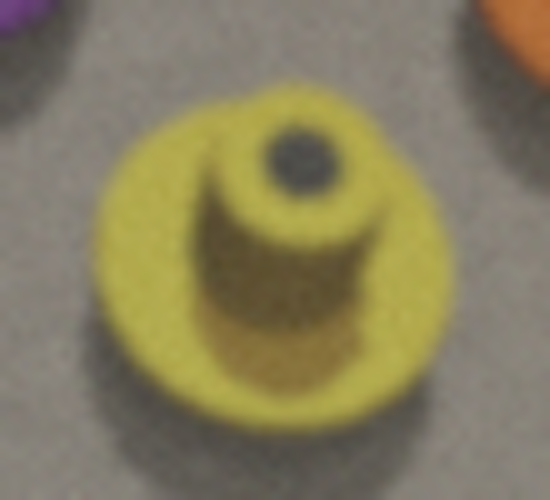

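View pics/t2.png

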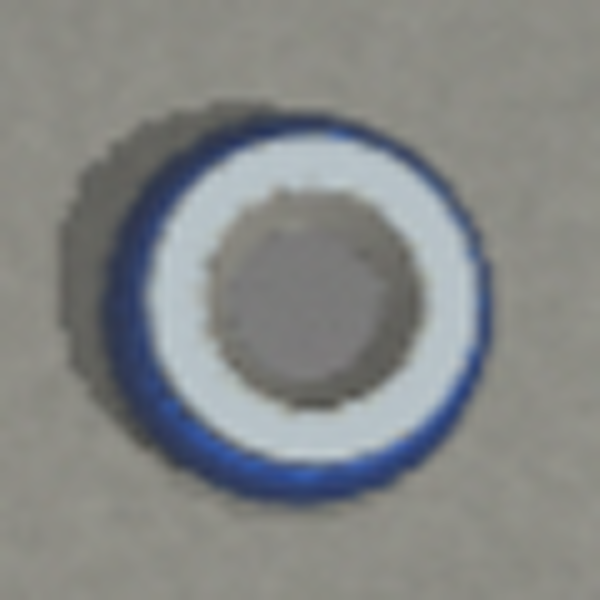

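In t1 the dot on the yellow top is at (262,143). In s1 it is at (303,161). The collar centre is about (313,297) in t2 and (286,209) in s2. I'll triangulate from these.

```bash
cat >> h.py <<'E'
def tri(obsv):
    A=np.zeros((3,3));b=np.zeros(3)
    for px,n,o in obsv:
        c,d=ray(px,n,o);P=np.eye(3)-np.outer(d,d);A+=P;b+=P@c
    X=np.linalg.solve(A,b)
    return X,[ (proj(X,n,o)[0]-px).round(2) for px,n,o in obsv]
E
python3 - <<'E'
from h import *
f=lambda u,v,s,ox,oy:(ox+(u+.5)/s-.5,oy+(v+.5)/s-.5)
d1=f(262,143,5,125,170); d2=f(303,161,10,290,235)
c1=f(313,297,10,270,175); c2=f(286,209,10,200,120)
print(tri([(d1,"top",None),(d2,"scene",None)]), atz(d1,80,"top"),atz(d2,80,"scene"))
print(tri([(c1,"top",None),(c2,"scene",None)]), atz(c1,92,"top"),atz(c2,92,"scene"))
E
```

```text
(array([527.09217171, 226.42054141,  81.45098697]), [array([ 0.11, -0.09]), array([0.21, 0.03])]) [526.91660707 227.01328669  80.        ] [526.74501652 225.6518884   80.        ]
(array([ 511.73198582, -152.66925445,   86.98198628]), [array([ 0.02, -0.02]), array([0.03, 0.  ])]) [ 511.30640603 -152.06448099   92.        ] [ 514.19083137 -148.80132081   92.        ]
```

Call:
arm_command([
  [[0,0,-4],0],
  [[0,0,-4],0],
  [[-2.8,4,-2],0],
  [[-2.8,4,0],0],
  [[-2.8,4,0],0],
  [[-2.8,4,0],0],
  [[-2.8,4,0],0],
  [[-2.8,4,0],0],
  [[-2.8,4,0],0],
  [[-2.8,4,0],0],
  [[-2.8,4,0],0],
], gripper=1)

```text
t: 1.25
ee_pos: [444.3, 266.8, 323.7]
orientation: [2.472, 1.934, -0.003]
ft_force: [0.1, 0.9, 0.5]
width: 87.9
```

```bash
python3 - <<'E'
from h import *
o=get_obs(); print(delta([527,226,200],o))
E
```

```text
[-1.9295514   8.99176769 12.38228788]
```

Call:
arm_command([
  [[-0.6,3,2],0],
  [[-0.6,3,3],0],
  [[-0.6,3,3],0],
  [[0,0,3],0],
  [[0,0,1],0],
  [[0,0,0],0],
])

```text
t: 1.85
ee_pos: [535.2, 219.2, 201.1]
orientation: [2.479, 1.922, 0.002]
ft_force: [0.6, 0.0, -0.6]
width: 87.8
```

```bash
cat >> h.py <<'E'
def snap(n,f):
    o=get_obs(); im=get_image(n); cv2.imwrite(f,im[:,:,::-1]); import json
    json.dump({k:np.array(v).tolist() for k,v in o.items()},open(f+".json","w")); return o
def load(f):
    import json; return {k:np.array(v) for k,v in json.load(open(f+".json")).items()}
E
python3 - <<'E'
from h import *
o=snap("wrist","pics/w1.png"); print(o["t"],o["ee_pos"],o["orientation"],proj([527,226.4,80],"wrist",o),delta([527,226.4,42],o))
E
```

```text
1.85 [535.20896341 219.23975951 201.12709408] [2.47946393e+00 1.92192622e+00 2.27832110e-03] [[261.99446499 170.79102998]] [ 0.51401374 -1.04385513 15.90745229]
```

View pics/w1.png

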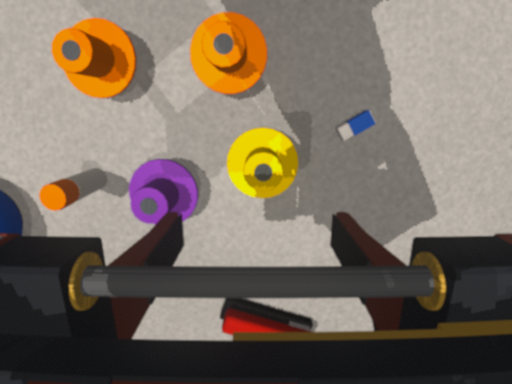

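The wrist picture shows the dot at (263,172), against a prediction of (262,171). The gripper is centred and its fingers straddle the knob.

Call:
arm_command([
  [[0.6,-0.95,3],0],
  [[0,0,3],0],
  [[0,0,2],0],
  [[0,0,0],0],
  [[0,0,0],0],
])

```text
t: 2.4
ee_pos: [531.6, 232.8, 129.4]
orientation: [2.472, 1.925, 0.026]
ft_force: [-0.8, 0.2, -0.2]
width: 87.9
```

```bash
python3 - <<'E'
from h import *
o=snap("wrist","pics/w2.png"); print(o["t"],o["ee_pos"],o["orientation"],proj([527,226.4,80],"wrist",o),delta([527,226.4,42],o))
cv2.imwrite("pics/w2c.png",cv2.resize(cv2.imread("pics/w2.png")[110:260,160:360],None,fx=4,fy=4,interpolation=cv2.INTER_CUBIC))
E
```

```text
2.4 [531.61831844 232.78390123 129.37387551] [2.47172457 1.92542191 0.02556264] [[246.60125274 198.00960272]] [-0.79968443 -0.43652094  8.72540693]
```

View pics/w2c.png

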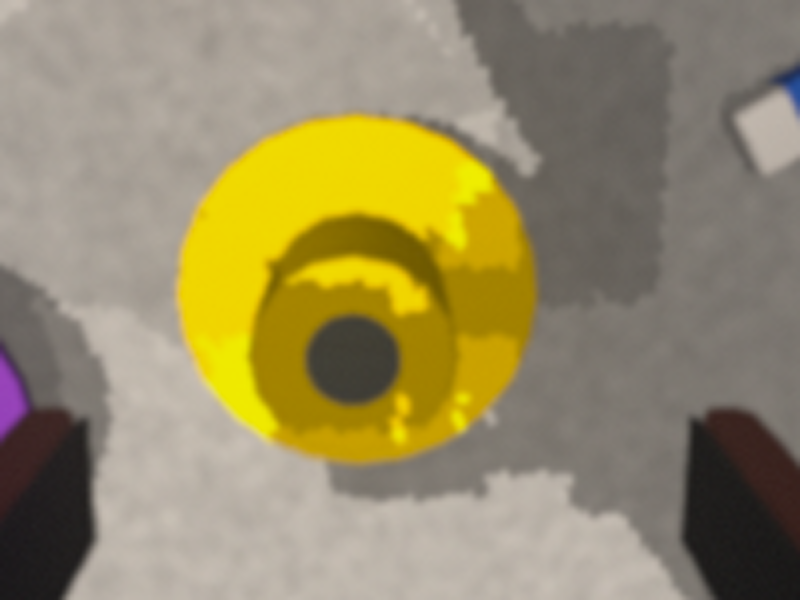

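Call:
arm_command([
  [[-0.35,-0.15,0.5],0],
  [[-0.35,-0.15,0.5],0],
  [[0,0,0.5],0],
  [[0,0,0],0],
])

```text
t: 2.85
ee_pos: [529.0, 227.3, 117.6]
orientation: [2.47, 1.924, 0.036]
ft_force: [-0.1, 0.3, -0.2]
width: 88.0
```

```bash
python3 - <<'E'
from h import *
o=get_obs(); M=R.from_rotvec(o["orientation"]).as_matrix();print(o["t"],o["ee_pos"],M[:,2].round(4),delta([527,226.4,42],o),o["qvel"].round(3))
E
```

```text
2.85 [529.03485059 227.27154472 117.63504978] [ 0.0246  0.0062 -0.9997] [-0.22498403 -0.34515121  7.55551868] [-0.002 -0.012 -0.001 -0.001  0.003 -0.001]
```

Call:
arm_command([
  [[0,0,0],0],
  [[0,0,0],0],
  [[0,0,0],0],
])

```text
t: 3.15
ee_pos: [529.2, 227.2, 117.7]
orientation: [2.47, 1.924, 0.036]
ft_force: [0.1, -0.8, -0.1]
width: 88.1
```

```bash
python3 - <<'E'
from h import *
o=get_obs(); M=R.from_rotvec(o["orientation"]).as_matrix();print(o["t"],o["ee_pos"],M[:,2].round(4),delta([527,226.4,42],o),o["qvel"].round(3))
E
```

```text
3.15 [529.24061463 227.16071742 117.67306921] [ 0.0246  0.0062 -0.9997] [-0.21960675 -0.36765718  7.55888388] [-0.001  0.002 -0.001  0.001  0.003 -0.   ]
```

Call:
arm_command([
  [[-0.13,-0.26,1],0],
  [[0,0,1.2],0],
  [[0,0,1.2],0],
  [[0,0,1.2],0],
  [[0,0,0],0],
])

```text
t: 3.65
ee_pos: [526.8, 226.6, 66.8]
orientation: [2.471, 1.924, 0.035]
ft_force: [-0.8, 0.5, 0.2]
width: 87.8
```

```bash
cat >> h.py <<'E'
def st(t=None):
    o=get_obs(); M=R.from_rotvec(o["orientation"]).as_matrix();print(o["t"],o["ee_pos"].round(1),"zt",M[:,2].round(4),"xt",M[:,0].round(3),"f",o["ft_force"].round(1),"m",o["moment"].round(2),"w",o["width"],None if t is None else delta(t,o).round(2)); return o
E
python3 -c "
from h import *
st([527,226.4,42])"
```

```text
3.65 [526.8 226.6  66.8] zt [ 0.0235  0.0058 -0.9997] xt [0.245 0.97  0.011] f [-0.8  0.5  0.2] m [-0.    0.02 -0.05] w 87.78258939732589 [-0.05 -0.03  2.48]
```

Call:
arm_command([
  [[0,0,0.9],0],
  [[0,0,0.9],0],
  [[0,0,0.5],0],
  [[0,0,0],0],
])

```text
t: 4.05
ee_pos: [527.3, 226.7, 41.0]
orientation: [2.471, 1.924, 0.033]
ft_force: [0.1, 0.2, -0.2]
width: 87.9
```

```bash
python3 -c "
from h import *
st([527,226.4,42])"
```

```text
4.05 [527.3 226.7  41. ] zt [ 0.0225  0.0054 -0.9997] xt [0.245 0.97  0.011] f [ 0.1  0.2 -0.2] m [-0.03  0.07 -0.01] w 87.8847000227876 [-0.04 -0.02 -0.1 ]
```

Call:
arm_command([
  [[0,0,0],0],
  [[0,0,0],0],
  [[0,0,0],0],
  [[0,0,0],0],
  [[0,0,0],0],
  [[0,0,0],0],
], gripper=0)

```text
t: 4.65
ee_pos: [528.3, 227.1, 42.4]
orientation: [2.47, 1.924, 0.037]
ft_force: [-0.5, -0.4, -0.2]
width: 42.9
```

```bash
python3 -c "
from h import *
st([527,226.4,42])"
```

```text
4.65 [528.3 227.1  42.4] zt [ 0.0249  0.0063 -0.9997] xt [0.245 0.97  0.012] f [-0.5 -0.4 -0.2] m [-0.03  0.03  0.04] w 42.86906219631872 [-0.1  -0.11  0.04]
```

Call:
arm_command([
  [[0,0,0],0],
  [[0,0,0],0],
  [[0,0,0],0],
])

```text
t: 4.95
ee_pos: [528.3, 227.1, 42.5]
orientation: [2.47, 1.924, 0.037]
ft_force: [-0.3, -0.5, 0.2]
width: 39.8
```

Call:
arm_command([
  [[0,0,-1],0],
  [[0,0,-1.5],0],
  [[0,0,-2],0],
  [[0,0,-2],0],
  [[0,0,-2],0],
  [[0,0,-2],0],
  [[0,0,-2],0],
  [[0,0,-1],0],
  [[0,0,0],0],
  [[0,0,0],0],
])

```text
t: 5.95
ee_pos: [523.6, 225.9, 190.1]
orientation: [2.47, 1.924, 0.04]
ft_force: [-0.1, -0.5, -1.9]
width: 39.5
```

```bash
python3 - <<'E'
from h import *
st([511,-152,190]); snap("wrist","pics/w3.png")
E
```

```text
5.95 [523.6 225.9 190.1] zt [ 0.0266  0.0072 -0.9996] xt [0.245 0.97  0.013] f [-0.1 -0.5 -1.9] m [-0.04  0.02 -0.01] w 39.49199222267911 [-36.94   8.04  -0.29]
```

View pics/w3.png

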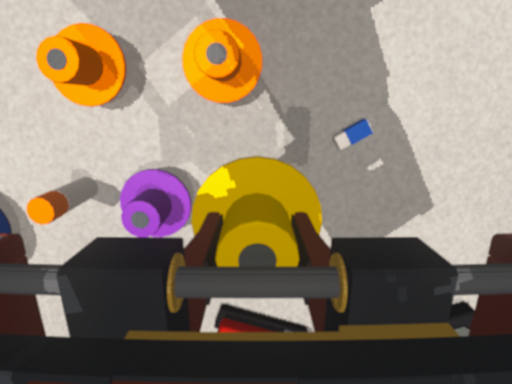

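The yellow top is held, with a finger width of 39.5 mm. Next I'll carry it to a spot just beyond the bowl so the wrist camera can see the collar.

```bash
python3 - <<'E'
from h import *
o=st([575,-150,200]);print(proj([[511,-152,88]],"wrist",dict(o,ee_pos=np.array([575,-150,200.]))))
E
```

```text
6.0 [523.5 225.8 189.9] zt [ 0.0263  0.007  -0.9996] xt [0.245 0.97  0.013] f [ 0.2 -0.8 -2.1] m [-0.02  0.04  0.  ] w 39.60664765229657 [-35.17  14.22  -1.14]
[[235.6908324  114.61269927]]
```

Call:
arm_command([
  [[-1.5,0.6,-0.5],0],
  [[-2.5,1,-0.5],0],
  [[-3,1.2,0],0],
  [[-3,1.2,0],0],
  [[-3,1.2,0],0],
  [[-3,1.2,0],0],
  [[-3,1.2,0],0],
  [[-3,1.2,0],0],
  [[-3,1.2,0],0],
  [[-3,1.2,0],0],
  [[-2,1,0],0],
  [[-1,0.5,0],0],
  [[0,0,0],0],
  [[0,0,0],0],
])

```text
t: 7.4
ee_pos: [563.4, -127.7, 188.4]
orientation: [-2.477, -1.929, -0.01]
ft_force: [-0.3, -0.0, -0.9]
width: 39.5
```

```bash
python3 - <<'E'
from h import *
st([575,-150,200])
E
```

```text
7.4 [ 563.4 -127.7  188.4] zt [ 0.0039  0.0052 -1.    ] xt [0.245 0.97  0.006] f [-0.3 -0.  -0.9] m [ 0.02  0.01 -0.05] w 39.52864769172811 [-1.87  1.67 -1.17]
```

```bash
python3 - <<'E'
from h import *
o=snap("wrist","pics/w4.png");print(o["ee_pos"],proj([[511,-152,88]],"wrist",o))
im=cv2.imread("pics/w4.png");cv2.imwrite("pics/w4b.png",cv2.resize(im[0:250,100:420],None,fx=2.4,fy=2.4,interpolation=cv2.INTER_CUBIC))
E
```

```text
[ 563.3910361  -127.70306231  188.39170031] [[215.06289606 136.91390956]]
```

View pics/w4b.png

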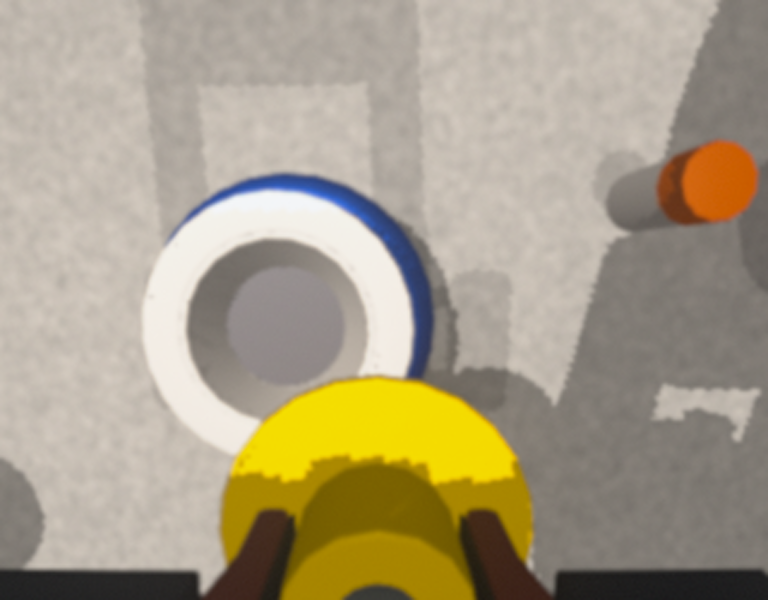

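The wrist crop shows the collar's outer circle spanning roughly x 142–414, with its top edge at y 190, so it is centred near (278,326). The held top's disc arc peaks at (378,377). I'll fit both circles with sub-pixel edges.

```bash
cat > fit.py <<'E'
from h import *
from scipy.optimize import least_squares
from scipy.ndimage import map_coordinates
def edges(ch,c,r0,r1,angs):
    out=[]
    for a in angs:
        r=np.arange(r0,r1,0.25); p=map_coordinates(ch,[c[1]+r*np.sin(a),c[0]+r*np.cos(a)],order=1)
        g=np.diff(cv2.GaussianBlur(p.reshape(1,-1),(9,1),1.5)[0]); i=np.argmin(g); out.append((c[0]+(r[i]+.125)*np.cos(a),c[1]+(r[i]+.125)*np.sin(a)))
    return np.array(out)
th=np.linspace(0,2*np.pi,361)
def circ(c,rad,n=(0,0,1)):
    n=np.array(n,float);n/=np.linalg.norm(n);a=np.cross(n,[0,1,0]);a/=np.linalg.norm(a);b=np.cross(n,a)
    return np.array(c)+rad*(np.cos(th)[:,None]*a+np.sin(th)[:,None]*b)
def resid(pts,c,rad,n,name,o):
    q=proj(circ(c,rad,n),name,o)[:-1]; cc=q.mean(0); 
    aq=np.arctan2(*(q-cc).T[::-1]);rq=np.linalg.norm(q-cc,axis=1);k=np.argsort(aq)
    ap=np.arctan2(*(pts-cc).T[::-1]);rp=np.linalg.norm(pts-cc,axis=1)
    return rp-np.interp(ap,aq[k],rq[k],period=2*np.pi)
E
cat > f1.py <<'E'
from fit import *
o=load("pics/w4.png"); im=cv2.imread("pics/w4.png").astype(float)
redish=im[:,:,2]
D=np.radians
pw=edges(redish,(100+278/2.4,326/2.4),48,66,D(np.arange(115,385,5.)))
it=cv2.imread("pics/top0.png").astype(float);pt=edges(it[:,:,2],(301.0,204.4),12,21,D(np.arange(0,360,8.)))
isc=cv2.imread("pics/scene0.png").astype(float);ps=edges(isc[:,:,2],(228.3,140.6),11,23,D(np.arange(0,360,8.)))
for nm,S in [("w",[(pw,"wrist",o)]),("t",[(pt,"top",None)]),("s",[(ps,"scene",None)]),("all",[(pw,"wrist",o),(pt,"top",None),(ps,"scene",None)])]:
    f=lambda c:np.concatenate([resid(p,c,50.5,(0,0,1),n,oo) for p,n,oo in S])
    s=least_squares(f,[511,-152,88],loss="soft_l1",f_scale=.5); print(nm,s.x.round(2),np.sqrt(np.median(s.fun**2)).round(2))
# held disc in tool frame
M=R.from_rotvec(o["orientation"]).as_matrix()
yb=im[:,:,2]-im[:,:,0]; yb=im[:,:,1]-im[:,:,0]
py=edges(yb,(100+377/2.4,530/2.4),52,74,D(np.arange(200,335,5.)))
top_ax=M@np.linalg.inv(M)@np.array([0,0,1.])
for n in [(0,0,1),(0.022,0.001,1.),(-0.022,-0.001,1.)]:
  for zt in (8.4,):
    f=lambda c:resid(py,o["ee_pos"]+M@np.array([c[0],c[1],c[2]]),41,n,"wrist",o)
    s=least_squares(f,[0,0,zt],loss="soft_l1",f_scale=.5);print("disc tool",s.x.round(2),np.sqrt(np.median(s.fun**2)).round(2))
    f=lambda c:resid(py,o["ee_pos"]+M@np.array([c[0],c[1],zt]),41,n,"wrist",o)
    s=least_squares(f,[0,0],loss="soft_l1",f_scale=.5);print("disc tool z fixed",s.x.round(2),np.sqrt(np.median(s.fun**2)).round(2))
dbg=cv2.resize(cv2.imread("pics/w4.png")[0:250,100:420],None,fx=2.4,fy=2.4)
for p in list(pw)+list(py): cv2.circle(dbg,(int((p[0]-100)*2.4),int(p[1]*2.4)),2,(0,0,255),-1)
cv2.imwrite("pics/dbg.png",dbg)
E
python3 f1.py
```

```text
w [ 512.24 -152.38   87.23] 0.15
t [ 511.85 -153.79   75.57] 0.12
s [ 515.71 -146.31   95.33] 0.11
all [ 512.14 -152.39   87.29] 0.21
disc tool [-0.16  0.58 12.79] 0.18
disc tool z fixed [-0.06  0.1 ] 0.4
disc tool [-0.18  0.57 13.58] 0.16
disc tool z fixed [-0.06 -0.  ] 0.45
disc tool [-0.15  0.58 12.03] 0.18
disc tool z fixed [-0.06  0.19] 0.32
```

View pics/dbg.png

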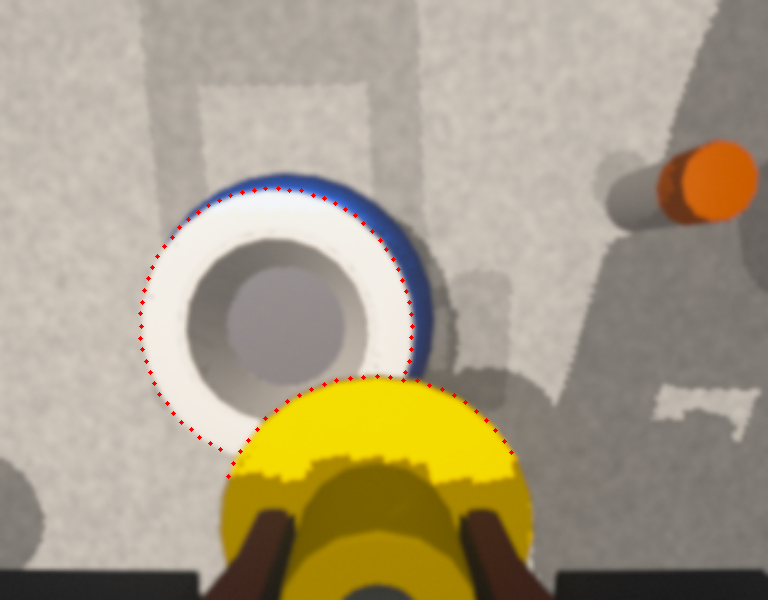

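The wrist fit puts the collar at (512.2, −152.4, 87.2). The held top's axis lies within about 0.7 mm of the tool centre line.

```bash
python3 - <<'E'
from h import *
st([512,-152,150])
E
```

```text
7.45 [ 563.4 -127.4  188.4] zt [ 0.0039  0.0051 -1.    ] xt [0.244 0.97  0.006] f [-0.9 -0.6 -1.8] m [0.05 0.05 0.03] w 39.67249242333801 [-3.66 -4.39  3.81]
```

Call:
arm_command([
  [[-0.6,-0.8,0],0],
  [[-0.9,-1.1,0.3],0],
  [[-0.9,-1.1,0.5],0],
  [[-0.6,-0.8,0.5],0],
  [[0,0,0.5],0],
  [[0,0,0],0],
  [[0,0,0],0],
])

```text
t: 8.15
ee_pos: [513.4, -145.5, 168.4]
orientation: [-2.472, -1.934, -0.008]
ft_force: [-0.4, 0.2, -2.0]
width: 39.7
```

```bash
python3 - <<'E'
from h import *
st([512,-152,140])
E
```

```text
8.15 [ 513.4 -145.5  168.4] zt [ 0.0021  0.0059 -1.    ] xt [0.241 0.971 0.006] f [-0.4  0.2 -2. ] m [ 0.02  0.02 -0.03] w 39.692558132380796 [-0.68  0.02  2.83]
```

Call:
arm_command([
  [[-0.3,0,0.7],0],
  [[-0.3,0,0.7],0],
  [[-0.1,0,0.6],0],
  [[0,0,0],0],
  [[0,0,0],0],
])

```text
t: 8.65
ee_pos: [513.0, -152.8, 146.3]
orientation: [-2.472, -1.935, -0.009]
ft_force: [0.7, -0.1, -1.3]
width: 39.6
```

```bash
python3 - <<'E'
from h import *
st([512,-152,120])
E
```

```text
8.65 [ 513.  -152.8  146.3] zt [ 0.0028  0.0058 -1.    ] xt [0.24  0.971 0.006] f [ 0.7 -0.1 -1.3] m [-0.03  0.05 -0.01] w 39.60227438296857 [ 0.03 -0.12  2.63]
```

Call:
arm_command([
  [[0.05,-0.12,0.5],0],
  [[0,0,0.5],0],
  [[0,0,0.4],0],
  [[0,0,0],0],
  [[0,0,0],0],
])

```text
t: 9.15
ee_pos: [512.1, -151.6, 131.1]
orientation: [-2.471, -1.935, -0.009]
ft_force: [1.5, 0.0, -1.5]
width: 39.7
```

```bash
python3 - <<'E'
from h import *
st([512,-152,104]); snap("wrist","pics/w5.png"); snap("scene","pics/s5.png")
a=cv2.resize(cv2.imread("pics/w5.png")[60:300,120:400],None,fx=2,fy=2,interpolation=cv2.INTER_CUBIC)
b=cv2.resize(cv2.imread("pics/s5.png")[90:190,180:280],(480,480),interpolation=cv2.INTER_CUBIC)
cv2.imwrite("pics/w5b.png",a);cv2.imwrite("pics/s5b.png",b)
E
```

```text
9.15 [ 512.1 -151.6  131.1] zt [ 0.003   0.0058 -1.    ] xt [0.24  0.971 0.006] f [ 1.5  0.  -1.5] m [-0.06  0.06  0.03] w 39.704317262873474 [-0.05 -0.    2.71]
```

View pics/w5b.png

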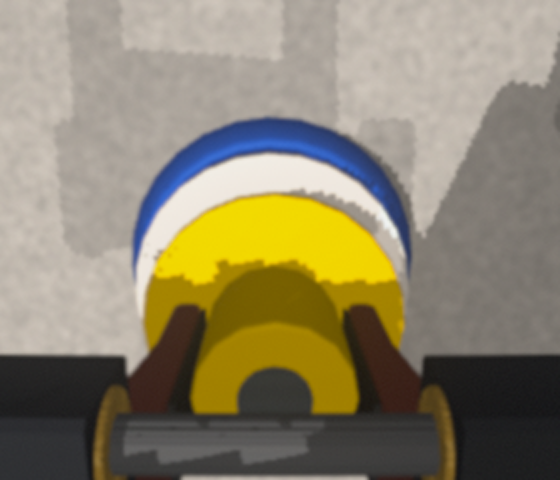

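View pics/s5b.png

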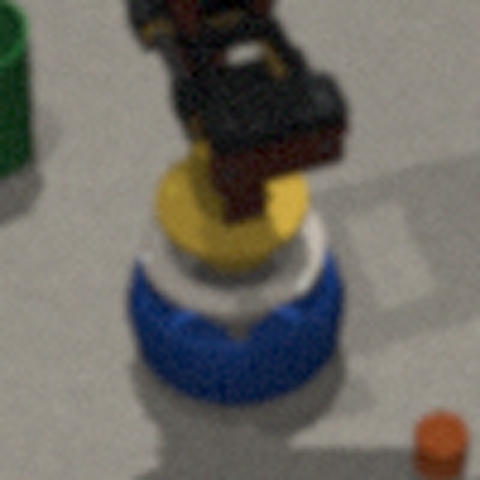

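The plug hangs over the mouth and looks centred in both views. The foot is still just above the collar face, so I'll lower it in stages.

Call:
arm_command([
  [[-0.02,0,0.5],0],
  [[0,0,0.5],0],
  [[0,0,0.3],0],
  [[0,0,0.2],0],
  [[0,0,0],0],
])

```text
t: 9.75
ee_pos: [512.3, -151.9, 115.2]
orientation: [-2.472, -1.935, -0.01]
ft_force: [0.1, -0.0, -1.7]
width: 39.5
```

```bash
python3 - <<'E'
from h import *
st([512,-152,104])
E
```

```text
9.75 [ 512.3 -151.9  115.2] zt [ 0.0038  0.0056 -1.    ] xt [0.24  0.971 0.006] f [ 0.1 -0.  -1.7] m [ 0.01  0.03 -0.02] w 39.496721690480015 [-0.03 -0.03  1.12]
```

Call:
arm_command([
  [[0,-0.03,0.3],0],
  [[0,0,0.3],0],
  [[0,0,0.2],0],
  [[0,0,0],0],
])

```text
t: 10.15
ee_pos: [512.1, -151.8, 106.5]
orientation: [-2.472, -1.935, -0.01]
ft_force: [-0.0, -0.2, -2.3]
width: 39.8
```

```bash
python3 - <<'E'
from h import *
st([512,-152,104])
E
```

```text
10.15 [ 512.1 -151.8  106.5] zt [ 0.0039  0.0055 -1.    ] xt [0.24  0.971 0.006] f [-0.  -0.2 -2.3] m [-0.03 -0.03  0.04] w 39.80815717954547 [-0.03 -0.01  0.25]
```

Call:
arm_command([
  [[0,0,0.15],0],
  [[0,0,0.1],0],
  [[0,0,0],0],
])

```text
t: 10.45
ee_pos: [512.2, -151.8, 103.8]
orientation: [-2.472, -1.936, -0.01]
ft_force: [-0.5, 0.2, -1.4]
width: 39.7
```

```bash
python3 - <<'E'
from h import *
st([512,-152,101.6])
E
```

```text
10.45 [ 512.2 -151.8  103.8] zt [ 0.0041  0.0055 -1.    ] xt [0.24  0.971 0.006] f [-0.5  0.2 -1.4] m [ 0.02 -0.01  0.01] w 39.67895157437766 [-0.03 -0.02  0.22]
```

Call:
arm_command([
  [[0,0,0.1],0],
  [[0,0,0],0],
])

```text
t: 10.65
ee_pos: [512.3, -151.8, 103.2]
orientation: [-2.472, -1.936, -0.011]
ft_force: [0.2, -0.8, -0.6]
width: 39.9
```

Call:
arm_command([
  [[0,0,0.08],0],
  [[0,0,0],0],
])

```text
t: 10.85
ee_pos: [512.4, -151.8, 102.8]
orientation: [-2.473, -1.936, -0.011]
ft_force: [-0.2, 0.3, -1.7]
width: 39.6
```

```bash
python3 - <<'E'
from h import *
st([512,-152,101.6])
snap("wrist","pics/w6.png"); snap("scene","pics/s6.png")
a=cv2.resize(cv2.imread("pics/w6.png")[60:300,120:400],None,fx=2,fy=2,interpolation=cv2.INTER_CUBIC)
b=cv2.resize(cv2.imread("pics/s6.png")[90:190,180:280],(480,480),interpolation=cv2.INTER_CUBIC)
cv2.imwrite("pics/w6b.png",a);cv2.imwrite("pics/s6b.png",b)
E
```

```text
10.85 [ 512.4 -151.8  102.8] zt [ 0.0046  0.0053 -1.    ] xt [0.24  0.971 0.006] f [-0.2  0.3 -1.7] m [0.02 0.08 0.04] w 39.64720208805708 [-0.03 -0.03  0.12]
```

View pics/w6b.png

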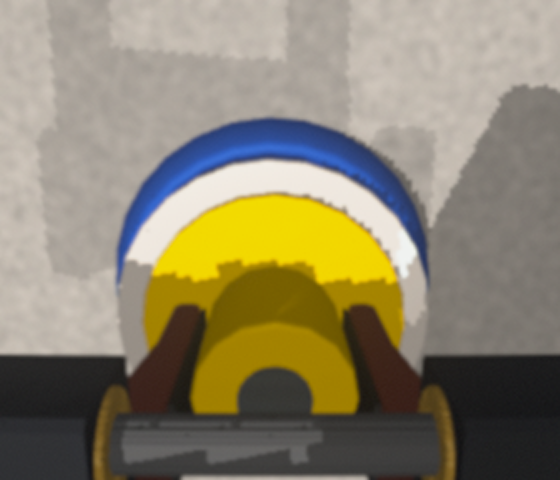

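View pics/s6b.png

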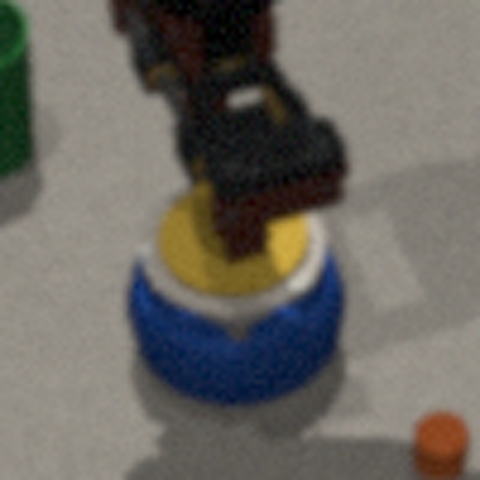

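The plug is almost fully in, with no contact force yet. I'll go on in sub-millimetre steps.

Call:
arm_command([
  [[0,0,0.07],0],
  [[0,0,0],0],
])

```text
t: 11.15
ee_pos: [512.4, -151.8, 102.3]
orientation: [-2.473, -1.936, -0.011]
ft_force: [-1.7, 1.0, 1.3]
width: 39.7
```

Call:
arm_command([
  [[0,0,0.07],0],
  [[0,0,0],0],
])

```text
t: 11.35
ee_pos: [512.4, -151.8, 101.7]
orientation: [-2.473, -1.936, -0.011]
ft_force: [-1.5, 0.0, 2.3]
width: 39.6
```

Call:
arm_command([
  [[0,0,0.07],0],
  [[0,0,0],0],
])

```text
t: 11.55
ee_pos: [512.4, -151.9, 101.1]
orientation: [-2.473, -1.936, -0.011]
ft_force: [-1.9, 0.7, 2.9]
width: 39.7
```

Contact is building (about 4.5 N net) without reaching the collar's friction. I'll open up now so the top settles squarely under its own weight.

Call:
arm_command([
  [[0,0,0],0],
  [[0,0,0],0],
  [[0,0,0],0],
  [[0,0,0],0],
  [[0,0,0],0],
  [[0,0,0],0],
], gripper=0.8)

```text
t: 12.15
ee_pos: [513.1, -152.1, 100.4]
orientation: [-2.473, -1.937, -0.012]
ft_force: [0.2, 0.2, 0.4]
width: 70.4
```

```bash
python3 - <<'E'
from h import *
st([512,-152,101.6])
snap("wrist","pics/w7.png"); snap("scene","pics/s7.png")
a=cv2.resize(cv2.imread("pics/w7.png")[60:300,120:400],None,fx=2,fy=2,interpolation=cv2.INTER_CUBIC)
b=cv2.resize(cv2.imread("pics/s7.png")[90:190,180:280],(480,480),interpolation=cv2.INTER_CUBIC)
cv2.imwrite("pics/w7b.png",a);cv2.imwrite("pics/s7b.png",b)
E
```

```text
12.15 [ 513.1 -152.1  100.4] zt [ 0.0059  0.0049 -1.    ] xt [0.24  0.971 0.006] f [0.2 0.2 0.4] m [ 0.02 -0.04  0.01] w 70.39514930292728 [-0.02 -0.11 -0.12]
```

View pics/w7b.png

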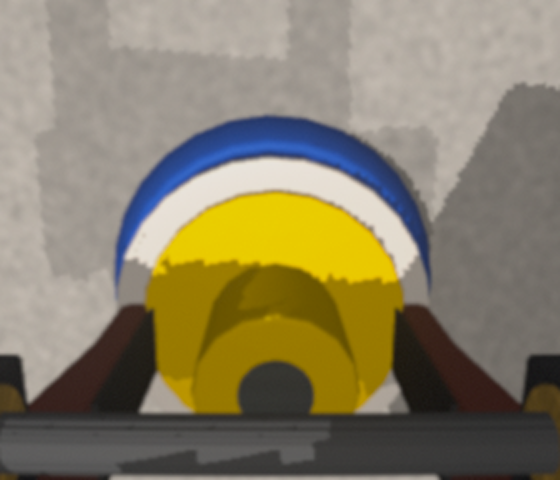

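Call:
arm_command([
  [[0,0,-0.5],0],
  [[0,0,-1],0],
  [[0,0,-1.5],0],
  [[0,0,-1.5],0],
  [[0,0,-1.5],0],
  [[0,0,-1],0],
  [[0,0,0],0],
])

```text
t: 12.95
ee_pos: [513.0, -152.5, 176.7]
orientation: [2.473, 1.936, 0.013]
ft_force: [-0.6, 0.1, -0.7]
width: 70.3
```

Call:
arm_command([
  [[0,0,0],0],
  [[0,0,0],0],
  [[0,0,0],0],
  [[0,0,0],0],
], gripper=0)

```text
t: 13.35
ee_pos: [512.2, -152.3, 175.6]
orientation: [-2.473, -1.937, -0.012]
ft_force: [-1.1, 0.5, 0.3]
width: 41.9
```

```bash
python3 - <<'E'
from h import *
st([512.2,-152.4,141])
snap("wrist","pics/w8.png"); snap("scene","pics/s8.png")
a=cv2.resize(cv2.imread("pics/w8.png")[60:300,120:400],None,fx=2.5,fy=2.5,interpolation=cv2.INTER_CUBIC)
b=cv2.resize(cv2.imread("pics/s8.png")[110:190,190:270],(560,560),interpolation=cv2.INTER_CUBIC)
cv2.imwrite("pics/w8b.png",a);cv2.imwrite("pics/s8b.png",b)
E
```

```text
13.35 [ 512.2 -152.3  175.6] zt [ 0.0057  0.0049 -1.    ] xt [0.24  0.971 0.006] f [-1.1  0.5  0.3] m [ 0.    0.   -0.05] w 41.902839506044224 [-0.03 -0.01  3.46]
```

View pics/w8b.png

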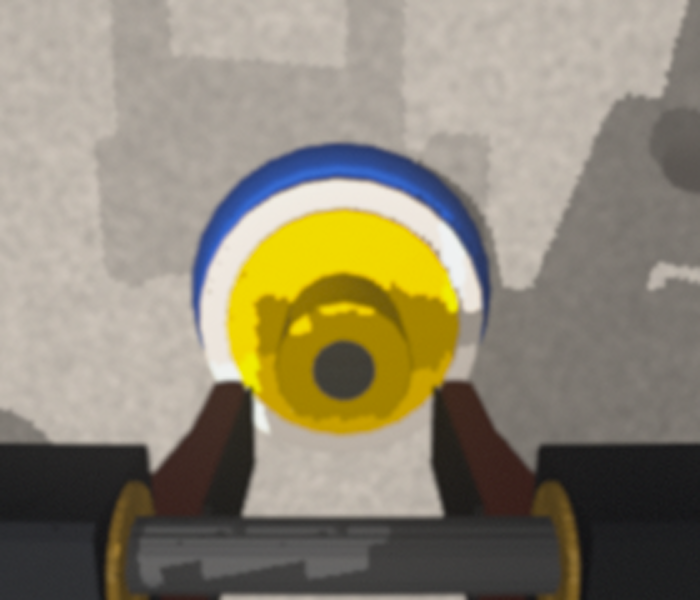

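View pics/s8b.png

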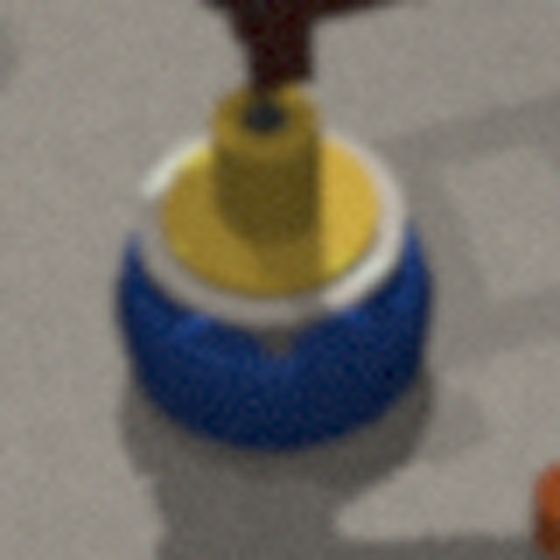

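The top sits concentric and flat in the collar, with the dot at about (344,370) in the crop. I'll check the heights numerically.

```bash
cat > f2.py <<'E'
from fit import *
import sys
def run(fn,dot=None):
    o=load(fn); im=cv2.imread(fn).astype(float); D=np.radians
    for z in (136,137,138,139,139.2,140): pass
    print("pred dot",proj([[512.2,-152.4,139.2],[512.2,-152.4,135.2]],"wrist",o).round(1))
    cd=proj([512.2,-152.4,93.2],"wrist",o)[0]; rr=np.abs(proj(circ([512.2,-152.4,93.2],41),"wrist",o)-cd).max()
    py=edges(im[:,:,1]-im[:,:,0],cd,rr-8,rr+8,D(np.arange(190,350,4.)))
    f=lambda c:resid(py,c,41,(0,0,1),"wrist",o); s=least_squares(f,[512,-152,93],loss="soft_l1",f_scale=.3);print("disc",s.x.round(2),np.median(abs(s.fun)).round(2))
    s=least_squares(lambda c:resid(py,[c[0],c[1],93.2],41,(0,0,1),"wrist",o),[512,-152],loss="soft_l1",f_scale=.3);print("disc z=93.2",s.x.round(2))
    pc=edges(im[:,:,2],cd,rr+8,rr+22,D(np.arange(200,340,4.)))
    f=lambda c:resid(pc,c,50.5,(0,0,1),"wrist",o); s=least_squares(f,[512,-152,87],loss="soft_l1",f_scale=.3);print("collar",s.x.round(2),np.median(abs(s.fun)).round(2))
    s=least_squares(lambda c:resid(pc,[c[0],c[1],87.2],50.5,(0,0,1),"wrist",o),[512,-152],loss="soft_l1",f_scale=.3);print("collar z=87.2",s.x.round(2))
run(sys.argv[1])
E
python3 f2.py pics/w8.png
```

```text
pred dot [[256.4 208.1]
 [256.3 206.3]]
disc [ 513.78 -152.12   85.34] 0.12
disc z=93.2 [ 513.2  -151.95]
collar [ 512.29 -152.41   85.51] 0.09
collar z=87.2 [ 512.25 -152.4 ]
```

The checks agree: the shoulder is at collar-face height, the dot is where nesting predicts (knob top z ≈ 139), and the collar hasn't moved. I'll shut the fingers and come down onto the knob.

Call:
arm_command([
  [[0,0,0],0],
  [[0,0,0],0],
  [[0,0,0],0],
  [[0.02,0.05,0.5],0],
  [[0,0,0.8],0],
  [[0,0,0.7],0],
  [[0,0,0.4],0],
  [[0,0,0],0],
  [[0,0,0],0],
], gripper=0)

```text
t: 14.35
ee_pos: [512.2, -151.8, 148.1]
orientation: [-2.472, -1.935, -0.01]
ft_force: [-0.2, 0.5, 0.3]
width: 0.3
```

```bash
python3 - <<'E'
from h import *
st([512.8,-152.2,139.2])
E
```

```text
14.35 [ 512.2 -151.8  148.1] zt [ 0.0034  0.0057 -1.    ] xt [0.24  0.971 0.006] f [-0.2  0.5  0.3] m [-0.1   0.01  0.01] w 0.3204509586706501 [-0.03  0.07  0.89]
```

Call:
arm_command([
  [[-0.03,0.07,0.3],0],
  [[0,0,0.2],0],
  [[0,0,0.1],0],
  [[0,0,0],0],
])

```text
t: 14.75
ee_pos: [513.2, -152.4, 142.0]
orientation: [-2.472, -1.936, -0.01]
ft_force: [0.3, 0.2, 0.0]
width: 0.3
```

Call:
arm_command([
  [[0,0,0.06],0],
  [[0,0,0.06],0],
])

```text
t: 14.95
ee_pos: [513.4, -152.5, 141.0]
orientation: [-2.473, -1.936, -0.011]
ft_force: [0.6, -0.6, 1.1]
width: 0.6
```

Call:
arm_command([
  [[0,0,0.06],0],
  [[0,0,0.06],0],
])

```text
t: 15.15
ee_pos: [513.5, -152.5, 139.9]
orientation: [-2.473, -1.936, -0.011]
ft_force: [-0.7, 0.1, 0.3]
width: 0.5
```

Call:
arm_command([
  [[0,0,0.05],0],
  [[0,0,0.05],0],
])

```text
t: 15.35
ee_pos: [513.5, -152.4, 138.8]
orientation: [-2.473, -1.936, -0.011]
ft_force: [-0.1, -0.6, 1.2]
width: 0.4
```

Call:
arm_command([
  [[0,0,0.05],0],
  [[0,0,0.05],0],
])

```text
t: 15.55
ee_pos: [513.6, -152.5, 138.1]
orientation: [-2.473, -1.936, -0.011]
ft_force: [-1.8, -0.1, 5.0]
width: 0.6
```

Call:
arm_command([
  [[0,0,0.05],0],
])

```text
t: 15.65
ee_pos: [513.6, -152.5, 137.9]
orientation: [-2.473, -1.936, -0.011]
ft_force: [-1.1, -0.0, 4.6]
width: 0.5
```

Call:
arm_command([
  [[0,0,0.06],0],
  [[0,0,0.06],0],
])

```text
t: 15.85
ee_pos: [513.5, -152.5, 137.0]
orientation: [-2.473, -1.936, -0.011]
ft_force: [-1.6, 0.5, 5.1]
width: 0.4
```

Call:
arm_command([
  [[0,0,0.07],0],
  [[0,0,0.07],0],
])

```text
t: 16.05
ee_pos: [513.5, -152.5, 135.6]
orientation: [-2.473, -1.936, -0.011]
ft_force: [-1.3, 0.3, 5.6]
width: 1.0
```

Call:
arm_command([
  [[0,0,0.07],0],
  [[0,0,0.07],0],
])

```text
t: 16.25
ee_pos: [513.6, -152.5, 134.1]
orientation: [-2.473, -1.936, -0.011]
ft_force: [-0.1, -0.1, 5.4]
width: 0.4
```

The collar slides at about 5.5 N plus the top's own weight, as expected. I'll carry on slowly and feel for the stop.

Call:
arm_command([
  [[0,0,0.06],0],
  [[0,0,0.06],0],
])

```text
t: 16.45
ee_pos: [513.6, -152.5, 132.7]
orientation: [-2.473, -1.936, -0.011]
ft_force: [-1.6, 0.1, 5.0]
width: 0.4
```

Call:
arm_command([
  [[0,0,0.06],0],
  [[0,0,0.06],0],
])

```text
t: 16.65
ee_pos: [513.6, -152.4, 131.4]
orientation: [-2.473, -1.936, -0.011]
ft_force: [-1.4, 0.5, 4.2]
width: 0.5
```

Call:
arm_command([
  [[0,0,0.06],0],
  [[0,0,0.06],0],
])

```text
t: 16.85
ee_pos: [513.6, -152.5, 130.1]
orientation: [-2.473, -1.936, -0.011]
ft_force: [-1.3, -0.7, 4.4]
width: 0.4
```

Call:
arm_command([
  [[0,0,0.06],0],
  [[0,0,0.06],0],
])

```text
t: 17.05
ee_pos: [513.6, -152.4, 128.8]
orientation: [-2.473, -1.936, -0.011]
ft_force: [-1.6, 0.4, 4.8]
width: 0.6
```

Call:
arm_command([
  [[0,0,0.06],0],
  [[0,0,0.06],0],
])

```text
t: 17.25
ee_pos: [513.6, -152.5, 127.5]
orientation: [-2.473, -1.936, -0.011]
ft_force: [-2.0, -0.9, 5.8]
width: 0.2
```

Call:
arm_command([
  [[0,0,0.06],0],
  [[0,0,0.06],0],
])

```text
t: 17.45
ee_pos: [513.6, -152.5, 126.2]
orientation: [-2.473, -1.936, -0.011]
ft_force: [-2.0, -0.3, 4.8]
width: 0.1
```

Call:
arm_command([
  [[0,0,0.06],0],
  [[0,0,0.06],0],
])

```text
t: 17.65
ee_pos: [513.7, -152.5, 125.8]
orientation: [-2.473, -1.936, -0.011]
ft_force: [-4.8, 0.7, 15.3]
width: 0.1
```

Call:
arm_command([
  [[0,0,0.06],0],
  [[0,0,0.06],0],
])

```text
t: 17.85
ee_pos: [513.7, -152.5, 125.8]
orientation: [-2.473, -1.937, -0.011]
ft_force: [-4.3, 1.3, 10.9]
width: 0.6
```

The stop is felt: z holds at 125.8 and the force has jumped. Now I'll trim the hold to about 17 N.

Call:
arm_command([
  [[0,0,0.08],0],
])

```text
t: 17.95
ee_pos: [513.7, -152.5, 125.8]
orientation: [-2.473, -1.937, -0.011]
ft_force: [-4.2, 1.4, 15.7]
width: 0.4
```

Call:
arm_command([
  [[0,0,0.08],0],
])

```text
t: 18.05
ee_pos: [513.7, -152.5, 125.8]
orientation: [-2.473, -1.937, -0.011]
ft_force: [-5.1, 1.5, 15.3]
width: 0.3
```

Call:
arm_command([
  [[0,0,0.085],0],
  [[0,0,0.085],0],
])

```text
t: 18.25
ee_pos: [513.7, -152.5, 125.8]
orientation: [-2.473, -1.937, -0.012]
ft_force: [-5.6, 0.9, 13.8]
width: -0.1
```

Call:
arm_command([
  [[0,0,0.085],0],
  [[0,0,0.085],0],
  [[0,0,0.085],0],
])

```text
t: 18.55
ee_pos: [513.7, -152.5, 125.8]
orientation: [2.473, 1.937, 0.012]
ft_force: [-5.1, 1.4, 13.7]
width: 0.7
```

Call:
arm_command([
  [[0,0,0.085],0],
  [[0,0,0.085],0],
])

```text
t: 18.75
ee_pos: [513.7, -152.5, 125.8]
orientation: [2.473, 1.937, 0.012]
ft_force: [-4.3, 1.1, 14.1]
width: 0.6
```

The force has drifted to about 14 N, the bottom of the band. I'll raise it and hold again.

Call:
arm_command([
  [[0,0,0.1],0],
])

```text
t: 18.85
ee_pos: [513.8, -152.5, 125.8]
orientation: [2.473, 1.937, 0.012]
ft_force: [-5.3, 1.1, 16.4]
width: 0.5
```

Call:
arm_command([
  [[0,0,0.105],0],
  [[0,0,0.105],0],
])

```text
t: 19.05
ee_pos: [513.9, -152.6, 125.8]
orientation: [2.472, 1.937, 0.013]
ft_force: [-5.7, 1.0, 16.5]
width: 0.4
```

Call:
arm_command([
  [[0,0,0.105],0],
  [[0,0,0.105],0],
  [[0,0,0.105],0],
])

```text
t: 19.35
ee_pos: [513.8, -152.5, 125.8]
orientation: [2.472, 1.937, 0.013]
ft_force: [-4.8, 1.6, 16.4]
width: 0.6
```

Call:
arm_command([
  [[0,0,0.105],0],
  [[0,0,0.105],0],
  [[0,0,0.105],0],
])

```text
t: 19.65
ee_pos: [513.8, -152.5, 125.8]
orientation: [2.472, 1.936, 0.013]
ft_force: [-5.4, 2.0, 17.3]
width: 0.9
```

The force held 16.4–17.3 N for about 0.8 s with no movement. I'll lift off gently, straight up.

Call:
arm_command([
  [[0,0,0],0],
  [[0,0,-0.1],0],
  [[0,0,-0.3],0],
  [[0,0,-1],0],
  [[0,0,-2],0],
  [[0,0,-2],0],
  [[0,0,-2],0],
  [[0,0,-1],0],
  [[0,0,0],0],
])

```text
t: 20.55
ee_pos: [513.2, -152.8, 213.8]
orientation: [2.472, 1.937, 0.013]
ft_force: [-0.0, -0.3, 0.4]
width: 0.3
```

```bash
python3 - <<'E'
from h import *
o=st(); snap("wrist","pics/w9.png"); snap("scene","pics/s9.png"); snap("top","pics/t9.png")
print(proj([[512.2,-152.4,126.4],[513.2,-152.2,126.4]],"wrist",o))
a=cv2.resize(cv2.imread("pics/w9.png")[60:300,120:400],None,fx=2.5,fy=2.5,interpolation=cv2.INTER_CUBIC)
b=cv2.resize(cv2.imread("pics/s9.png")[110:190,190:270],(560,560),interpolation=cv2.INTER_CUBIC)
cv2.imwrite("pics/w9b.png",a);cv2.imwrite("pics/s9b.png",b)
E
```

```text
20.55 [ 513.2 -152.8  213.8] zt [ 0.0072  0.0042 -1.    ] xt [0.239 0.971 0.006] f [-0.  -0.3  0.4] m [ 0.   -0.03  0.01] w 0.3364564670952772 None
[[256.45630305 188.03621284]
 [256.95009499 189.04842087]]
```

View pics/w9b.png

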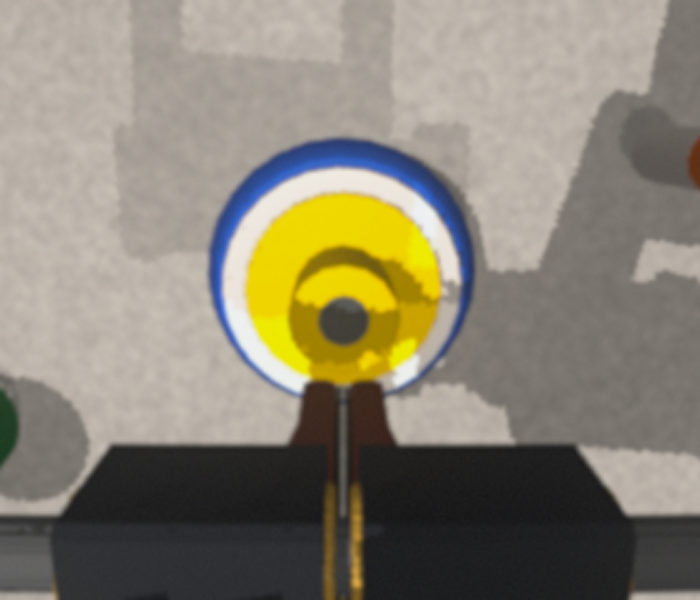

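View pics/s9b.png

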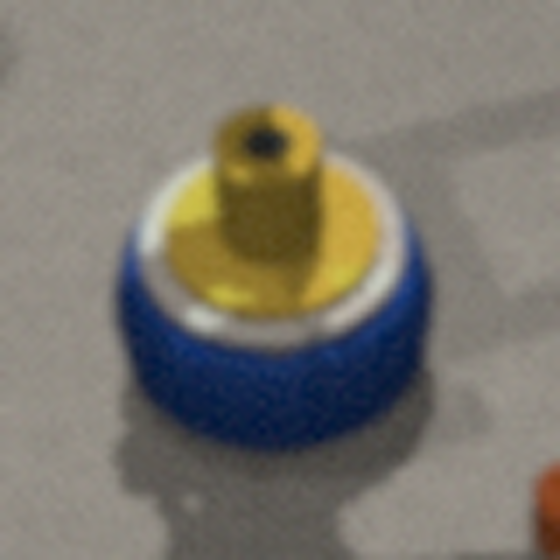

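View pics/t9.png

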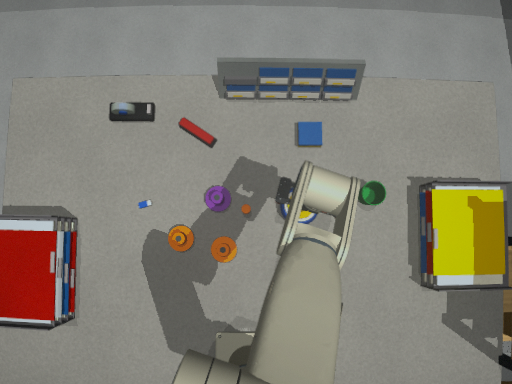

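The top sits flat on the lowered collar, with the dot at (344,320) in the crop, as predicted. The other things are unmoved and the gripper is about 88 mm clear, so I'm handing in.

```bash
python3 -c "
from h import *
o=get_obs();print(o['t'],o['ft_force'],o['qvel'].round(3));print(close_job())"
```

```text
20.7 [ 0.44075336 -0.02137932  0.00758467] [-0.001  0.013  0.006 -0.     0.002  0.001]
the job is handed in; nothing more can be done
None
```

The dispenser is closed, and I handed the job in at 20.7 s with the gripper about 88 mm clear of it. I nested the yellow top in the collar, let it go so it settled flat, then pressed on its knob with the shut fingertips. Top and collar slid about 12.6 mm at roughly 5.5 N plus the top's weight, then came up hard against the stop. I held them there at 16.4–17.3 N for about 0.8 s; the highest reading was about 18 N, counting the sideways part.

**Last checks:** the final pictures show the shoulder flat on the lowered collar and the knob at the height the stop implies. The other things and the look-alikes are where they were.

**What disagreed or was imperfect:**
- **First hold:** it drifted to about 13.7–14.1 N straight down, the bottom of the band, so I raised the force and held again.
- **Sideways force:** about 5 N showed during the press, from a slight tool tilt.
- **Collar height:** single-camera fits from the fixed cameras disagreed by several mm. I used the wrist camera's fit, and the contact heights agreed with it to about 1 mm.
- **Force readings:** they came only at the end of each move call, so I didn't see any brief peak in between.

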